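Lock the mitre-jig fence square with its thumbscrew

ROBOT

A 6-joint arm with a two-finger parallel gripper is mounted at the origin on the work surface; the furniture and walls round the work are solid. World frame = base frame: x ahead of the robot, y to its left, z up, the work surface at z = 0. Lengths are in mm, angles in rad, forces in N, time in s.
With the tool pointing down it reaches from about 250 to 800 mm from the base axis. Payload 8.5 kg.
Tool frame: the origin (TCP) lies at the very end of the fingers, on their centre line; the grasp point (between the pads) lies 19 mm behind it (robot.grip_depth is the distance from the TCP to the grasp point, in mm); z points along the fingers, y is the line along which they close (so a half turn about z gives the same grasp; the last joint's range is limited). The gripper opens to 85 mm and grips with 20 to 120 N. Pads are 22 mm wide; open, the fingers measure 114 mm over their backs; the gripper's body (76 mm by 85 mm) begins 54 mm behind the grasp point. The pads swing forward as they close: fully open they stand 13 mm farther back than shut.
Start: joints at [-1.237, 0.238, -0.013, 1.319, 0, 1.571], TCP at [171.992, -495.981, 231.276] pointing down, gripper open.
Joint ranges: [-2.66, 2.66], [-1.03, 1.9], [-1.14, 1.46], [-1.82, 2.27], [-1.45, 1.34], [-3.14, 3.14]. Speed limits (rad/s): [2.22, 2.22, 2.79, 3.14, 3.14, 3.14].

INTERFACE

Orientations are given as a rotation vector (axis times angle).
In Python, from cell import sense, read_camera, robot gives the robot as it stands.
- The arm moves only by the tool drive_tool, never from a script. Its argument "series" is a list of rows, each a list of 2 entries, a list of its own where there are three numbers: the shift along the world's x, y, z in units of 500 mm (1.0 is 500 mm), then the turn, a rotation vector about the world's x, y, z in units of pi rad (1.0 is pi rad). In form: [[[x, y, z], [wx, wy, wz]], ...]. A call has 1 to 10 rows; each row is the pose to reach, as a shift and turn from the pose commanded when the call began, turning the shorter way round; what a row does not reach only later rows make up. A row lasts 1/8 s, in which the tool goes at most 62.5 mm and 10.7 degrees, less where a joint would pass 70% of its speed; a pose out of reach is approached as far as the arm can. A call with a number of a shift or a turn outside -1 to 1 is refused whole. A call with a gripper value outside its range is refused whole. "gripper" is the opening, from 0 (shut) to 1 (fully open), set as the call begins (left out, the last holds). The fingers move at their own pace and stop on an object; "grip_force" is the grip in N (left out, the last holds). Time passes only in rows, so rows that repeat a pose let the fingers close. It gives the time, the measured TCP pose, the force, the opening and the grip force at its end, in the units of the state.
- sense(): the state, without advancing time (a new reading comes with each control period).
- read_camera(name): name is "scene" or "top"; returns a dict with "image" (480x640x3 uint8, blue, green, red), "mtx" (3x3 intrinsics, pixels), "T" (4x4, takes a point from camera to world coordinates). Camera axes: x right, y up, looking along -z (the intrinsics and any distortion apply to the point x, -y, -z); pixel columns grow to the right and rows downward; lengths in mm; the calibration is good to about 2 mm. A picture is of the moment at which its call begins. There is no depth.
- robot.close_job(): hands the job in; it is judged then, once.
The state is a dict: "time": time; "joints": joint angles; "dq": joint speeds; "joint_torque": joint torques, N m; "eef_pos": TCP position; "orientation": TCP orientation; "ft_force": force on the tool from outside, world axes, zero at the start; "wrist_torque": the same for the moment, N m; "finger_gap": finger opening in mm; "gripper_force": force on a finger pad.
Only numpy, scipy, OpenCV 4.12 (cv2) and the standard library are available. Lean on these libraries where they do the work, as an engineer would, in place of code of your own. Each camera call takes 0.05 s, during which the arm holds its last target. There are 200 camera calls.

TASK

Swing the mitre jig's fence square, so that the hole in its lug lies over the threaded brass bush in the board, then take the blue thumbscrew out of the wooden block, put it down through both holes and turn it clockwise until its collar is fully home on the lug and finger-tight. Feel your way gently: hard pushing, pulling or over-tightening strips the brass thread. Leave the other things on the table where they are.

Things in the scene. Friction and masses are not known exactly. Their poses are not given: they have to be found in the camera images.
- jig_board: plywood board of a mitre jig, 240 mm (x) by 290 mm (y), 20 mm thick, fixed to the table; origin at the centre of its underside, z up. An aluminium saw guide stands at its left end (y +114 to +136, x -113 to +13 mm), its top 56 mm above the table. The second brass-rimmed hole, plain, at x -47, y +9 mm, is for 45 degree cuts and is not used.
- fence (a joint): angle of the aluminium fence about its pivot bolt (board x +20, y -115 mm); it stays where it is left. 0 = square to the board, the lug's hole in line with the bush; starts at 0.2 to 0.5 (positive = anticlockwise from above, free end nearer the robot); limits -0.12 and 0.85. No stop or click at 0: line it up by the hole.
- fence_end (a point): point in the middle of the top edge of the fence's upright wall near its free end, 59 mm above the table, 166 mm from the pivot. The wall is 10 mm thick; beside it the foot plate's top is 28 mm above the table. The point's y runs along the wall away from the pivot, x across it, z up. Pinch or push the fence here.
- fence_hole (a point): centre of the upper rim of the 18 mm plain hole in the fence's flat lug (7 mm thick, its top 28 mm above the table). Axes as fence_end; the hole is 58 mm along x from the middle of the upright wall and 141 mm from the pivot.
- bush_mouth (a point): centre of the mouth of the threaded brass bush, flush with the board's top, 20 mm above the table (board x +60, y +20 mm). 17.4 mm wide; its ridges leave a free bore of 11.4 mm. Coarse three-start right-hand thread: 16.5 mm down for each full turn clockwise from above, 0.6 mm axial play. Where round the bush the thread starts varies and is not known.
- thumbscrew: origin at the centre of its collar's underside, z up its axis. Above: steel collar 26 mm wide, 3.5 mm thick, then a blue paddle from 7 to 31 mm, 32 mm wide (x) and 9 mm thick (y): pinch it across y. Below: shoulder 16.4 mm wide to -6 mm, one 16 mm wide thread ridge at -14.5 mm, tapered 10 mm pilot to -22 mm. 160 g. Starts upright in the block, collar on its top.
- screw_tip (a point): lower end of the pilot, 22 mm below the thumbscrew's origin. Set straight down, the screw stops on the bush's ridges with the collar 2 to 8 mm above the lug. If it binds at once, it has caught a thread's start: back off 0.45 rad and lower again. It takes 1 to 4 rad clockwise, in one to three grips, the hand following it down. Collar home, it is finger-tight 0.1 to 0.4 rad later, at about 0.1 N m.
- screw_block: beech block, 110x55x30 mm, fixed; origin at the centre of its underside. The thumbscrew stands in its 18 mm hole at x +20 mm; a few short steel bits, up to 12 mm tall, stand at its other end.
- lath_a: wooden lath, 30x160x12 mm, lying flat, origin under its centre; stock to be sawn later, leave it
- lath_b: second wooden lath, 30x160x12 mm, lying flat; leave it
- red_pencil: red pencil, 165 mm long, 8 mm thick, lying; leave it
- bead_dish: small dish of beads, 54 mm wide, 17 mm high; leave it
- cork_jar: corked glass jar, 54 mm wide, 99 mm high; leave it
- flask: conical glass flask, 67 mm wide, 108 mm high; leave it
- tape_roll: roll of tape, 66 mm wide, 19 mm high; leave it

How it is judged (in metres and radians):
On the way, in this order (a step that is already met when the one before it is completed fails the run):
1. the fence stands square: the hole in its lug is within 5 mm of being in line with the bush (horizontal distance between fence_hole and bush_mouth below 0.005 m), for 0.2 s.
2. the thumbscrew stands through the lug with its tip in the bush (z of screw_tip in the frame of bush_mouth below -0.004 m and horizontal distance between screw_tip and bush_mouth below 0.004 m), for 0.2 s.
At the end, for the whole second after the job is handed in: The thumbscrew is screwed home: upright, its collar within 1.2 mm of the fence's lug, and tight (it presses on the fence with more than 3 N); its axis is within 2.5 mm of the bush's, the fence hole within 3 mm of the bush, everything at rest and released (horizontal distance between fence_hole and bush_mouth below 0.003 m and z of thumbscrew in the frame of fence_hole between -0.003 and 0.0012 m and horizontal distance between thumbscrew and bush_mouth below 0.0025 m and angle between thumbscrew's own z axis and vertical below 0.05 rad and contact force between thumbscrew and jig_board above 3 N and linear speed of thumbscrew below 0.01 m/s); the robot touches nothing.
It fails at once if the thread is stripped, by forcing, ramming or over-tightening the screw: more than 60 N between the thumbscrew and the brass bush, or between it and the fence (contact force between thumbscrew and bush above 60 N or contact force between thumbscrew and jig_board above 60 N).
It fails at once if another thing on the table is moved by more than 30 mm (distance of any of lath_a, lath_b, red_pencil, bead_dish, cork_jar, flask, tape_roll from where it was at the start of the episode above 0.03 m).
It also fails if it takes over 72 s, if anything falls off the work surface, if the arm or the gripper's body presses on something with over 40 N, if the wrist force passes 120 N, or if a joint passes its speed limit or range.

## Working session

There is one attempt and no reset: what is moved stays moved. The work goes in short steps, Python scripts to look and compute and a tool call to move; the robot and the scene stay as the last step left them, time stands still between calls to the robot, and variables do not carry over. Pictures are saved under pics/ and viewed, at most 10 in all, crops included, and the job is handed in when it is done.

Besides the shell and the picture viewer there is one more tool, called after ">>>" as a command line: name --argument value ..., lists and objects as JSON in quotes. drive_tool: Moves the arm, as the interface text tells. Its arguments: {"type":"object","properties":{"series":{"type":"array"},"gripper":{"type":"number"},"grip_force":{"type":"number"}},"required":["series"]}

```bash
ls; mkdir -p pics; cat > h.py <<'E'
import numpy as np, cv2
from cell import sense, read_camera, robot
def cam(n,save=None):
    c=read_camera(n)
    if save: cv2.imwrite(save,c["image"])
    return c
def ray(c,u,v,z):
    d=np.linalg.inv(c["mtx"])@[u,v,1]; d=c["T"][:3,:3]@[d[0],-d[1],-d[2]]; o=c["T"][:3,3]
    return o+d*(z-o[2])/d[2]
def proj(c,p):
    q=np.linalg.inv(c["T"])@[*p,1]; q=c["mtx"]@[q[0],-q[1],-q[2]]; return q[:2]/q[2]
E
python3 - <<'E'
from h import *
for n in("scene","top"):
    c=cam(n,f"pics/{n}0.png"); print(c["mtx"],c["T"].round(3),c.keys())
s=sense(); print(s)
E
```

```text
pics
[[470.94827614   0.         323.53185177]
 [  0.         470.94827614 233.19045064]
 [  0.           0.           1.        ]] [[-6.75000e-01  3.68000e-01 -6.39000e-01 -2.16625e+02]
 [-7.37000e-01 -3.22000e-01  5.94000e-01  5.77591e+02]
 [ 1.30000e-02  8.72000e-01  4.89000e-01  5.95445e+02]
 [ 0.00000e+00  0.00000e+00  0.00000e+00  1.00000e+00]] dict_keys(['image', 'mtx', 'T'])
[[444.89997397   0.         315.03323143]
 [  0.         444.89997397 234.34018775]
 [  0.           0.           1.        ]] [[-1.300000e-02  9.830000e-01 -1.830000e-01  2.856040e+02]
 [-1.000000e+00 -1.200000e-02  7.000000e-03 -7.299400e+01]
 [ 4.000000e-03  1.830000e-01  9.830000e-01  1.081235e+03]
 [ 0.000000e+00  0.000000e+00  0.000000e+00  1.000000e+00]] dict_keys(['image', 'mtx', 'T'])
{'time': 0.1, 'joints': array([-1.23698909e+00,  2.38727411e-01, -1.41378261e-02,  1.31918518e+00,
        2.98928809e-05,  1.57079634e+00]), 'dq': array([ 0.00129259, -0.00025378,  0.00262996, -0.00010706, -0.00090759,
       -0.0009489 ]), 'joint_torque': array([ 4.94000669e-04, -5.39719427e+01,  3.46998453e+01,  1.34547026e-02,
        1.25798729e-05,  1.30591533e-05]), 'eef_pos': array([ 171.90609232, -495.68668008,  230.75093559]), 'orientation': array([-3.09671237e+00, -5.21705819e-01,  2.80848773e-04]), 'ft_force': array([ 0.89927936,  0.1881324 , -0.38605223]), 'wrist_torque': array([-0.01762059, -0.00776677,  0.02719726]), 'gripper_force': 0.0, 'finger_gap': 85.73039198805151}
```

View pics/top0.png

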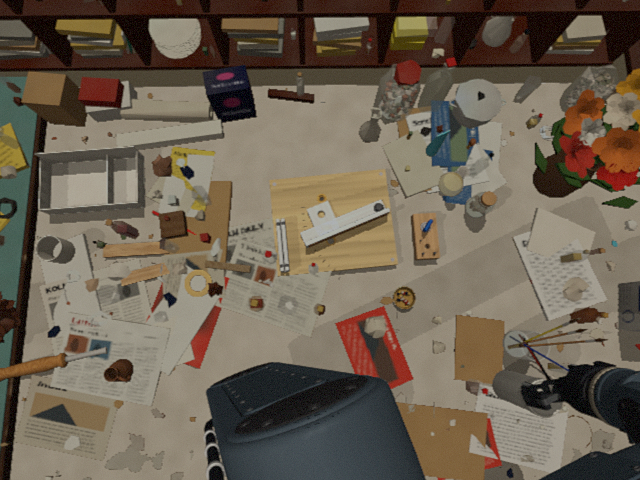

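View pics/scene0.png

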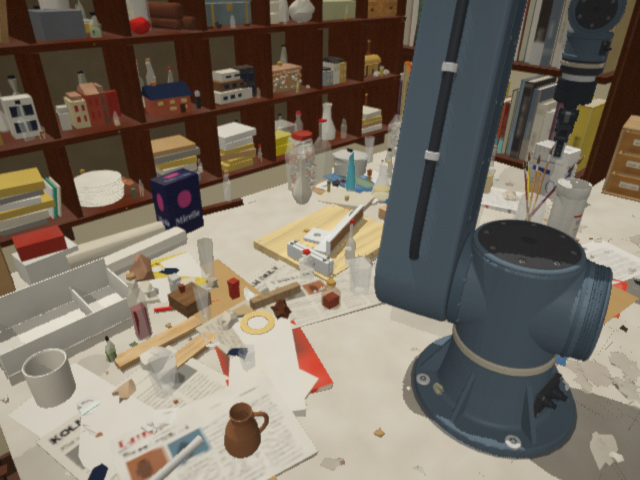

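The top view shows the board (corners about (270,180), (388,170), (398,268), (283,275)). The fence runs from (303,240) to its pivot at (378,209), and the block is at (426,237) with the blue screw. I'll zoom in next.

```bash
python3 - <<'E'
from h import *
im=cv2.imread("pics/top0.png")[165:285,262:452]
cv2.imwrite("pics/crop0.png",cv2.resize(im,None,fx=4.2,fy=4.2,interpolation=cv2.INTER_CUBIC))
hsv=cv2.cvtColor(im,cv2.COLOR_BGR2HSV)
# wood mask -> board rect
m=cv2.inRange(hsv,(12,60,110),(28,200,255)); m=cv2.morphologyEx(m,cv2.MORPH_CLOSE,np.ones((9,9)))
c=cam("top")
for k in sorted(cv2.findContours(m,0,2)[0],key=cv2.contourArea)[-2:]:
    b=cv2.boxPoints(cv2.minAreaRect(k))+[262,165]; z=20 if cv2.contourArea(k)>5000 else 30
    print(cv2.contourArea(k)); P=[ray(c,*p,z)[:2] for p in b]; print(b.round(1).tolist(),np.round(P,1).tolist(),np.mean(P,0))
m=cv2.inRange(hsv,(100,110,40),(125,255,255))
for k in cv2.findContours(m,0,2)[0]:
    print('blue',cv2.contourArea(k),cv2.boundingRect(k), k.reshape(-1,2).mean(0)+[262,165])
E
```

```text
1026.5
[[410.0, 213.4], [436.4, 211.1], [440.3, 256.9], [414.0, 259.2]] [[529.9, -311.3], [534.9, -375.7], [422.8, -378.2], [418.1, -315.0]] [ 476.4363836  -345.01857549]
11635.0
[[248.4, 182.1], [395.0, 162.6], [408.8, 265.9], [262.2, 285.4]] [[616.4, 83.2], [663.2, -282.7], [403.3, -304.0], [361.0, 46.8]] [ 510.98681943 -114.17449316]
blue 32.0 (161, 55, 9, 12) [427.25 225.5 ]
blue 27.5 (181, 31, 9, 6) [447.08333333 198.16666667]
blue 7.0 (178, 0, 12, 6) [447.90909091 167.36363636]
```

View pics/crop0.png

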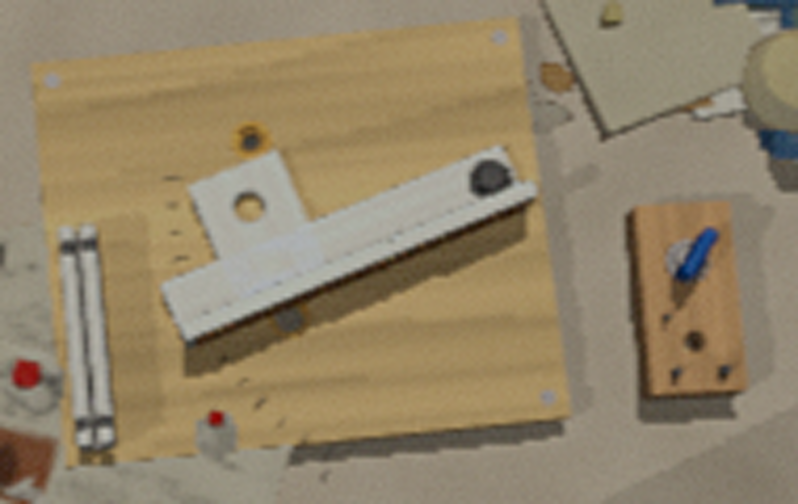

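The crop shows the board corners at (33,65), (519,17), (568,415) and (68,466). The bush is at (250,138), the lug hole at (249,206), the pivot bolt at (490,177) and the blue paddle at about (698,254), tilted.

```bash
python3 - <<'E'
from h import *
c=cam("top")
f=lambda u,v,z: ray(c,u/4.2+262,v/4.2+165,z)[:2]
C=np.array([f(*p,20) for p in[(33,65),(519,17),(568,415),(68,466)]]);print(C.round(1).tolist())
L=np.array([[120,145],[120,-145],[-120,-145],[-120,145]])
mu=C.mean(0); A=(C-mu); th=np.arctan2((L[:,0]*A[:,1]-L[:,1]*A[:,0]).sum(),(L*A).sum())
R=lambda t:np.array([[np.cos(t),-np.sin(t)],[np.sin(t),np.cos(t)]])
print('board',mu,th,(L@R(th).T+mu).round(1).tolist())
w=lambda x,y:mu+R(th)@[x,y]
print('bush pred',w(60,20),'seen',f(250,138,20)); print('45hole',w(-47,9),f(289,320,20))
print('pivot pred',w(20,-115),f(490,177,34))
h=f(249,206,28); p=w(20,-115)
b=f(250,138,20)
a=lambda v:np.arctan2(v[1],v[0])
q=a(h-p)-a(w(60,20)-p); print('hole',h,'fence q',q, 'dist',np.linalg.norm(h-p))
for k in(q,0): print('end',k,p+R(th+k)@[-18,165], 'wall dir ang',th+k)
print('wall end seen',f(190,332,59))
print('paddle', f(714,236,31),f(684,270,31), f(699,253,31)); 
B=np.array([f(*p,30) for p in[(632,207),(728,203),(744,388),(652,394)]]);print('block',B.round(1).tolist(),B.mean(0))
print(robot.grip_depth)
E
```

```text
[[620.1, 30.1], [646.6, -258.4], [408.7, -276.5], [383.1, 8.9]]
board [ 514.61375616 -123.96789958] 0.08727373485680145 [[621.5, 30.9], [646.8, -258.0], [407.7, -278.9], [382.4, 10.0]]
bush pred [572.64214027 -98.81423906] seen [574.14315682 -97.37519959]
45hole [ 467.00816825 -119.09881341] [ 465.59298411 -118.18181346]
pivot pred [ 544.56138099 -236.78695722] [ 545.50755326 -235.17712589]
hole [531.3631375  -95.98966629] fence q 0.2942479146982073 dist 141.414535196012
end 0.2942479146982073 [466.42062793 -90.35259407] wall dir ang 0.3815216495550088
end 0 [512.24799492 -73.9838704 ] wall dir ang 0.08727373485680145
wall end seen [452.88923429 -61.52472277]
paddle [ 509.83639472 -363.28328539] [ 490.10647455 -344.84442607] [ 499.9542988 -354.0478412]
block [[527.7, -317.2], [529.5, -372.8], [421.7, -375.2], [418.9, -322.8]] [ 474.43873437 -347.01458275]
18.700000000000003
```

>>> drive_tool --series '[[[0.06,0.08,0],[0,0,0.05]],[[0.12,0.165,0],[0,0,0.11]],[[0.19,0.26,0],[0,0,0.17]],[[0.26,0.36,0],[0,0,0.23]],[[0.33,0.455,0],[0,0,0.29]],[[0.4,0.55,0],[0,0,0.35]],[[0.47,0.645,-0.05],[0,0,0.41]],[[0.54,0.74,-0.12],[0,0,0.47]],[[0.59,0.812,-0.2],[0,0,0.515]],[[0.59,0.812,-0.24],[0,0,0.515]]]' --gripper 0.5

```text
time: 1.45
eef_pos: [467.6, -87.4, 109.3]
orientation: [-1.752, -2.606, 0.0]
ft_force: [-0.5, 0.3, 0.1]
finger_gap: 42.7
gripper_force: 0.0
```

```bash
python3 - <<'E'
from h import *
s=sense(); print(s["time"],s["eef_pos"],s["orientation"],s["joints"],s["finger_gap"])
c=cam("top"); cv2.imwrite("pics/top1.png",cv2.resize(c["image"][150:290,262:452],None,fx=4.2,fy=4.2,interpolation=2))
E
```

```text
1.45 [467.59959952 -87.3686254  109.26519589] [-1.75194148e+00 -2.60566294e+00  4.91991591e-04] [-1.84969444e-01  2.32562339e-01 -3.50367905e-01  9.89572830e-01
  3.94398048e-04  9.98896714e-01] 42.730699929621714
```

View pics/top1.png

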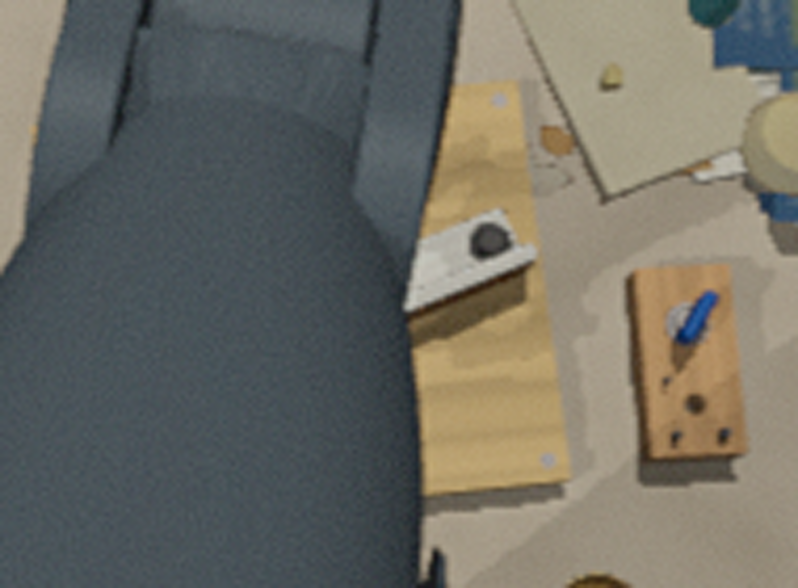

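The arm hides the fence from the top camera, as expected. I'll descend and pinch the wall.

>>> drive_tool --series '[[[0,0,-0.05],[0,0,0]],[[0,0,-0.1],[0,0,0]],[[0,0,-0.13],[0,0,0]],[[0,0,-0.15],[0,0,0]],[[0,0,-0.15],[0,0,0]]]'

```text
time: 2.12
eef_pos: [466.7, -90.2, 36.2]
orientation: [-1.761, -2.601, 0.001]
ft_force: [0.0, 0.2, 0.3]
finger_gap: 43.0
gripper_force: 0.0
```

>>> drive_tool --series '[[[0,0,0],[0,0,0]],[[0,0,0],[0,0,0]],[[0,0,0],[0,0,0]],[[0,0,0],[0,0,0]],[[0,0,0],[0,0,0]]]' --gripper 0.0 --grip_force 20

```text
time: 2.75
eef_pos: [467.7, -90.0, 36.9]
orientation: [1.76, 2.601, 0.001]
ft_force: [0.1, 0.8, 6.3]
finger_gap: 9.5
gripper_force: 23.7
```

```bash
python3 - <<'E'
from h import *
s=sense(); print(s["time"],s["eef_pos"],s["orientation"],s["ft_force"],s["finger_gap"],s["gripper_force"])
p=np.array([545,-236.])
v=s["eef_pos"][:2]-p; print(np.hypot(*v),np.arctan2(v[1],v[0])-np.arctan2(165,-18)-.0873)
E
```

```text
2.75 [467.68475018 -90.01421098  36.94071657] [1.75964084e+00 2.60094659e+00 9.79186773e-04] [0.14392386 0.83784624 6.34843791] 9.451624056339247 23.746796250343323
165.19533423225243 0.29109132238034413
```

>>> drive_tool --series '[[[0,0,0.003],[0,0,0]],[[0.0144,0.0072,0.003],[0,0,-0.0154]],[[0.029,0.0136,0.003],[0,0,-0.0309]],[[0.044,0.0194,0.003],[0,0,-0.0463]],[[0.0592,0.0244,0.003],[0,0,-0.0618]],[[0.0748,0.0286,0.003],[0,0,-0.0772]],[[0.0902,0.032,0.003],[0,0,-0.0926]],[[0.0902,0.032,0.003],[0,0,-0.0926]],[[0.0902,0.032,0.003],[0,0,-0.0926]]]'

```text
time: 3.88
eef_pos: [511.4, -73.7, 37.2]
orientation: [-2.117, -2.32, 0.001]
ft_force: [3.5, 1.8, -12.0]
finger_gap: 9.6
gripper_force: 23.2
```

```bash
python3 - <<'E'
from h import *
s=sense(); print(s["time"],s["eef_pos"],s["orientation"],s["ft_force"],s["finger_gap"],s["gripper_force"])
p=np.array([545,-236.])
v=s["eef_pos"][:2]-p; print(np.hypot(*v),np.arctan2(v[1],v[0])-np.arctan2(165,-18)-.0873)
c=cam("scene"); u,w=proj(c,[573,-98,28]).astype(int); print(u,w)
cv2.imwrite("pics/sc1.png",cv2.resize(c["image"][w-40:w+40,u-50:u+50],None,fx=6,fy=6,interpolation=2))
E
```

```text
3.875 [511.4030715  -73.74257534  37.16116501] [-2.11678711e+00 -2.31954662e+00  9.03879670e-04] [  3.54802425   1.79484544 -11.98029373] 9.648971208354128 23.249935805797577
165.69920175138284 0.00821294292080503
306 228
```

View pics/sc1.png

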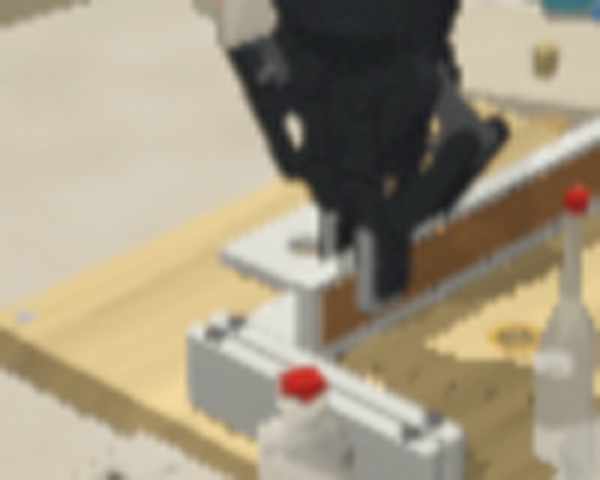

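The lug hole is partly visible but this view is too coarse. I'll release, lift and move over the screw while turning, then check from the top.

>>> drive_tool --series '[[[0,0,0],[0,0,0]],[[0,0,0],[0,0,0]],[[0,0,0],[0,0,0]],[[0,0,0.06],[0,0,0.0]],[[0,0,0.16],[0,0,0.05]],[[-0.01,-0.1,0.2],[0,0,0.1]],[[-0.02,-0.2,0.2],[0,0,0.15]],[[-0.03,-0.3,0.2],[0,0,0.2]],[[-0.04,-0.4,0.2],[0,0,0.25]],[[-0.04,-0.5,0.2],[0,0,0.3]]]' --gripper 0.4

```text
time: 5.18
eef_pos: [491.6, -325.7, 138.2]
orientation: [0.828, 3.03, -0.0]
ft_force: [1.1, 0.3, -0.0]
finger_gap: 34.1
gripper_force: 0.0
```

>>> drive_tool --series '[[[0,-0.044,0],[0,0,0.05]],[[0,-0.044,0],[0,0,0.1]],[[0,-0.044,0],[0,0,0.15]],[[0,-0.044,0],[0,0,0.2]],[[0,-0.044,0],[0,0,0.25]],[[0,-0.044,0],[0,0,0.3]],[[0,-0.044,0],[0,0,0.35]],[[0,-0.044,0],[0,0,0.41]],[[0,-0.044,0],[0,0,0.47]],[[0,-0.044,0],[0,0,0.53]]]'

```text
time: 6.42
eef_pos: [492.0, -346.1, 138.0]
orientation: [-1.682, 2.653, -0.001]
ft_force: [0.1, 0.0, 0.4]
finger_gap: 34.0
gripper_force: 0.0
```

```bash
python3 - <<'E'
from h import *
s=sense(); print(s["time"],s["eef_pos"],s["orientation"],s["joints"],s["finger_gap"])
c=cam("top"); cv2.imwrite("pics/top2.png",cv2.resize(c["image"][165:285,262:452],None,fx=4.2,fy=4.2,interpolation=2))
E
```

```text
6.425 [ 492.01387965 -346.06996612  137.99933903] [-1.68177913e+00  2.65348959e+00 -5.48821034e-04] [-6.12935038e-01  4.10693492e-01 -2.79437274e-03  1.15697253e+00
 -1.02022667e-04 -1.74273846e+00] 34.01770220167772
```

View pics/top2.png

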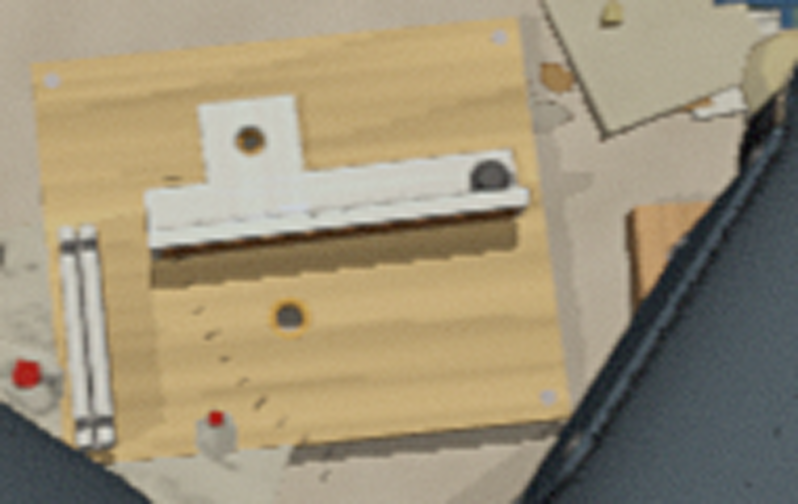

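The fence now looks square: hole at crop (249,139), with the brass ring visible through it. I'll measure the hole centroid exactly against the bush.

```bash
python3 - <<'E'
from h import *
c=cam("top"); im=c["image"]; S=8
r=cv2.resize(im[187:212,310:333],None,fx=S,fy=S,interpolation=2)
hsv=cv2.cvtColor(r,cv2.COLOR_BGR2HSV)
g=r[:,:,0].astype(int) # blue: white lug high, wood/brass/dark low
print(np.array(im[192:204,315:328,0]))
m=(g<150).astype(np.uint8)
for k in cv2.findContours(m,1,2)[0]:
    a=cv2.contourArea(k)
    if 500<a<8000:
        M=cv2.moments(k); u=M['m10']/M['m00']; v=M['m01']/M['m00']
        U=(u+.5)/S-.5+310;V=(v+.5)/S-.5+187
        print(a,cv2.boundingRect(k),U,V,ray(c,U,V,28))
# lug outline: expected
print('bush at z20', ray(c,250/4.2+262,138/4.2+165,20))
o=cv2.imread("pics/top0.png")[187:212,310:333]; ro=cv2.resize(o,None,fx=S,fy=S,interpolation=2); h=cv2.cvtColor(ro,cv2.COLOR_BGR2HSV)
v=h[:,:,2]; m=(v<115).astype(np.uint8); m[120:]=0
M=cv2.moments(m,True);U=(M['m10']/M['m00']+.5)/S-.5+310;V=(M['m01']/M['m00']+.5)/S-.5+187
print('bush dark centroid',M['m00'],U,V,ray(c,U,V,20),'(z10)',ray(c,U,V,10))
E
```

```text
[[194 194 194 196 197 195 196 194 192 191 193 196 192]
 [190 193 195 197 196 196 198 197 191 191 193 194 194]
 [193 192 195 198 193 186 180 185 189 194 194 195 193]
 [193 193 195 182 149 110  99 105 141 181 193 195 193]
 [192 194 191 158  89  41  37  41  76 144 181 195 193]
 [192 195 177 117  51  30  38  43  44  96 164 195 195]
 [193 194 171  99  55  60  72  67  56  76 157 194 195]
 [193 192 175 108  59  66  71  71  57  86 158 194 192]
 [189 194 189 155  91  70  68  66  75 130 179 196 195]
 [192 191 195 188 156 115  94 109 134 171 191 195 195]
 [191 189 195 197 198 184 174 179 192 194 192 192 192]
 [191 191 195 192 200 197 196 197 197 192 189 192 194]]
2654.0 (62, 63, 62, 59) 321.15150087917607 198.03478240391863 [571.52986861 -96.27412668  28.        ]
2171.0 (0, 0, 184, 38) 318.92193497620144 187.53894134807308 [598.21501648 -91.20262405  28.        ]
bush at z20 [574.14315682 -97.37519959  20.        ]
bush dark centroid 1069.0 321.2370790458372 197.98988540692235 [573.81347912 -96.66354238  20.        ] (z10) [576.52927209 -96.88657719  10.        ]
```

```bash
python3 - <<'E'
from h import *
c=cam("top"); im=cv2.imread("pics/top0.png"); S=6; u0,v0=416,212
r=cv2.resize(im[v0:240,u0:442],None,fx=S,fy=S,interpolation=2); h=cv2.cvtColor(r,cv2.COLOR_BGR2HSV)
for lo in((100,120,40),(100,120,110)):
    m=cv2.inRange(h,lo,(125,255,255)); (x,y),(w,hh),a=R=cv2.minAreaRect(cv2.findNonZero(m))
    p=cv2.findNonZero(m).reshape(-1,2).astype(float); 
    P=np.array([ray(c,(q[0]+.5)/S-.5+u0,(q[1]+.5)/S-.5+v0,61)[:2] for q in p]); e,V=np.linalg.eigh(np.cov(P.T)); d=V[:,1]
    print(len(p),P.mean(0),np.arctan(d[1]/d[0]),2*np.sqrt(3*e),R)
E
```

```text
1624 [ 493.30086576 -343.63547061] -0.5917242086428178 [ 8.08988084 31.09652292] ((72.05003356933594, 82.74244689941406), (24.59341812133789, 82.17674255371094), 31.21840476989746)
931 [ 496.17301999 -345.6467575 ] -0.5740780114369001 [ 5.2879215  27.33900842] ((75.09844207763672, 76.97408294677734), (14.97216510772705, 69.10231018066406), 30.256441116333008)
```

>>> drive_tool --series '[[[0.006,0.001,0],[0,0,0.055]],[[0.006,0.001,0],[0,0,0.11]],[[0.006,0.001,0],[0,0,0.165]],[[0.006,0.001,0],[0,0,0.22]],[[0.006,0.001,0],[0,0,0.275]],[[0.006,0.001,0],[0,0,0.33]],[[0.006,0.001,0],[0,0,0.385]],[[0.006,0.001,-0.05],[0,0,0.424]],[[0.006,0.001,-0.1],[0,0,0.424]],[[0.006,0.001,-0.1],[0,0,0.424]]]'

```text
time: 7.82
eef_pos: [494.0, -344.8, 86.3]
orientation: [-2.956, 1.062, 0.005]
ft_force: [-0.5, 0.2, 1.3]
finger_gap: 34.1
gripper_force: 0.0
```

>>> drive_tool --series '[[[0,0,-0.05],[0,0,0]],[[0,0,-0.085],[0,0,0]],[[0,0,-0.101],[0,0,0]],[[0,0,-0.101],[0,0,0]],[[0,0,-0.101],[0,0,0]]]'

```text
time: 8.45
eef_pos: [495.6, -345.9, 38.3]
orientation: [2.958, -1.057, 0.002]
ft_force: [0.1, 0.7, -0.3]
finger_gap: 33.8
gripper_force: 0.0
```

>>> drive_tool --series '[[[0,0,0],[0,0,0]],[[0,0,0],[0,0,0]],[[0,0,0],[0,0,0]],[[0,0,0],[0,0,0]],[[0,0,0],[0,0,0]]]' --gripper 0.0 --grip_force 30

```text
time: 9.07
eef_pos: [495.4, -345.7, 38.0]
orientation: [2.958, -1.056, 0.002]
ft_force: [-1.0, -0.2, 6.2]
finger_gap: 8.5
gripper_force: 30.8
```

```bash
python3 - <<'E'
from h import *
s=sense(); print(s["time"],s["eef_pos"],s["orientation"],s["joints"],s["ft_force"],s["wrist_torque"],s["finger_gap"],s["gripper_force"])
E
```

```text
9.075 [ 495.36780789 -345.70430447   37.96400342] [ 2.95846442e+00 -1.05637759e+00  1.57707629e-03] [-6.09341727e-01  4.92246456e-01 -1.46013361e-01  9.31519409e-01
  8.67240553e-05 -3.06501647e+00] [-1.04037657 -0.22011511  6.15361051] [ 0.09570441  0.14334374 -0.01594148] 8.527207241398147 30.810200572013855
```

>>> drive_tool --series '[[[0,0,0.03],[0,0,0]],[[0,0,0.08],[0,0,0]],[[0,0,0.14],[0,0,0]],[[0.02,0.06,0.16],[0,0,0]],[[0.05,0.15,0.16],[0,0,0]],[[0.08,0.24,0.16],[0,0,0]],[[0.11,0.34,0.16],[0,0,0]],[[0.135,0.43,0.16],[0,0,0]],[[0.156,0.497,0.16],[0,0,0]],[[0.156,0.497,0.16],[0,0,0]]]'

```text
time: 10.32
eef_pos: [573.6, -94.7, 117.8]
orientation: [-2.96, 1.051, -0.0]
ft_force: [-0.3, 0.4, -2.2]
finger_gap: 8.5
gripper_force: 29.8
```

```bash
python3 - <<'E'
from h import *
s=sense(); print(s["time"],s["eef_pos"],s["orientation"],s["joints"],s["ft_force"],s["wrist_torque"],s["finger_gap"],s["gripper_force"])
c=cam("scene"); u,w=proj(c,[573,-98,60]).astype(int); print(u,w)
print([proj(c,p)-[u-40,w-45] for p in([573,-97.2,28],[573,-97.2,20],[*s["eef_pos"][:2],s["eef_pos"][2]-8],[*s["eef_pos"][:2],s["eef_pos"][2]-30])])
cv2.imwrite("pics/sc2.png",cv2.resize(c["image"][w-45:w+35,u-40:u+60],None,fx=7,fy=7,interpolation=2))
E
```

```text
10.325 [573.55784166 -94.67742841 117.83718172] [-2.95998676e+00  1.05112034e+00 -7.39553917e-05] [-1.63857753e-01  3.91276821e-01 -8.87795950e-02  1.09060289e+00
  4.97552744e-04 -2.62301094e+00] [-0.26986319  0.3500693  -2.20702785] [-0.02596167  0.018649    0.0145041 ] 8.54198234234097 29.846962988376617
306 216
[array([40.52914986, 57.13683631]), array([40.54506342, 59.92326116]), array([39.42008522, 27.75331233]), array([39.47549687, 35.9181414 ])]
```

View pics/sc2.png

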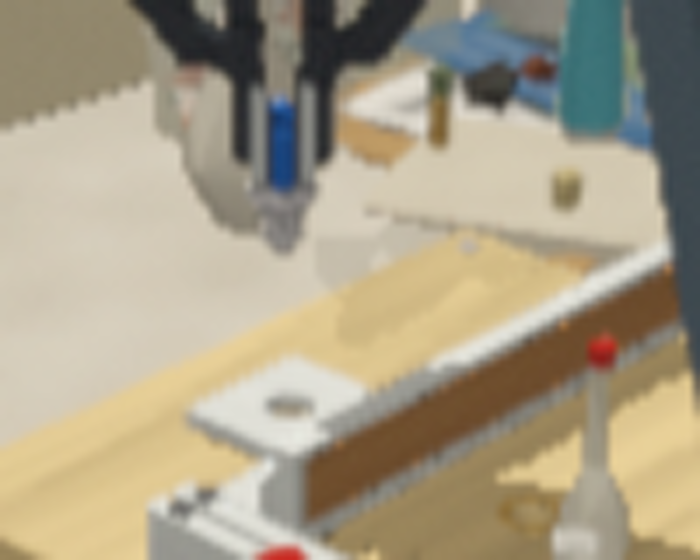

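The screw hangs straight in the grip, tip at (288,250) and lug hole at (290,404), so it's aligned to about 1 mm. I'll lower it gently.

>>> drive_tool --series '[[[-0.001,0,-0.04],[0,0,0]],[[-0.001,0,-0.08],[0,0,0]],[[-0.001,0,-0.105],[0,0,0]],[[-0.001,0,-0.114],[0,0,0]],[[-0.001,0,-0.12],[0,0,0]],[[-0.001,0,-0.126],[0,0,0]],[[-0.001,0,-0.126],[0,0,0]]]'

```text
time: 11.25
eef_pos: [572.7, -97.0, 54.4]
orientation: [-2.959, 1.056, -0.0]
ft_force: [-0.1, 0.8, -1.7]
finger_gap: 8.5
gripper_force: 29.9
```

>>> drive_tool --series '[[[0,0,-0.004],[0,0,0]],[[0,0,-0.008],[0,0,0]],[[0,0,-0.01],[0,0,0]],[[0,0,-0.01],[0,0,0]]]'

```text
time: 11.75
eef_pos: [572.4, -96.9, 49.1]
orientation: [-2.959, 1.056, 0.001]
ft_force: [-0.5, 0.5, -2.2]
finger_gap: 8.5
gripper_force: 29.9
```

>>> drive_tool --series '[[[0.001,-0.001,-0.003],[0,0,0]],[[0.002,-0.001,-0.006],[0,0,0]],[[0.002,-0.001,-0.009],[0,0,0]],[[0.002,-0.001,-0.009],[0,0,0]]]'

```text
time: 12.25
eef_pos: [573.5, -97.4, 44.5]
orientation: [-2.959, 1.056, 0.001]
ft_force: [-1.9, 1.8, -3.1]
finger_gap: 8.0
gripper_force: 29.9
```

>>> drive_tool --series '[[[0,0,-0.002],[0,0,0]],[[0,0,-0.004],[0,0,0]],[[0,0,-0.004],[0,0,0]]]'

```text
time: 12.62
eef_pos: [573.5, -97.3, 42.7]
orientation: [-2.958, 1.056, 0.0]
ft_force: [-1.0, 2.3, -2.5]
finger_gap: 8.2
gripper_force: 29.9
```

>>> drive_tool --series '[[[0,0,-0.002],[0,0,0]],[[0,0,-0.004],[0,0,0]],[[0,0,-0.004],[0,0,0]]]'

```text
time: 13.0
eef_pos: [573.7, -97.3, 42.1]
orientation: [-2.958, 1.056, -0.002]
ft_force: [-4.9, 3.8, 13.7]
finger_gap: 8.4
gripper_force: 32.1
```

>>> drive_tool --series '[[[0,0,-0.002],[0,0,0]],[[0,0,-0.003],[0,0,0]],[[0,0,-0.003],[0,0,0]]]'

```text
time: 13.38
eef_pos: [574.0, -97.4, 41.9]
orientation: [-2.958, 1.056, -0.004]
ft_force: [-7.9, 4.2, 25.5]
finger_gap: 8.1
gripper_force: 34.0
```

>>> drive_tool --series '[[[0,0,0.004],[0,0,0]],[[0,0,0.004],[0,0,0]],[[0,0,0.004],[0,0,0]]]'

```text
time: 13.75
eef_pos: [573.8, -97.3, 42.2]
orientation: [-2.958, 1.056, -0.001]
ft_force: [-4.4, 3.7, 11.1]
finger_gap: 8.9
gripper_force: 31.8
```

```bash
python3 - <<'E'
from h import *
s=sense(); print(s["time"],s["eef_pos"],s["ft_force"],s["wrist_torque"],s["finger_gap"])
E
```

```text
13.75 [573.79963224 -97.33910178  42.18788646] [-4.44104948  3.73245789 11.12553161] [0.80507692 1.00504732 0.00832725] 8.910030059225177
```

>>> drive_tool --series '[[[0,0,-0.0005],[0,0,-0.032]],[[0,0,-0.001],[0,0,-0.064]],[[0,0,-0.0015],[0,0,-0.096]],[[0,0,-0.0015],[0,0,-0.096]]]'

```text
time: 14.25
eef_pos: [574.4, -96.8, 41.4]
orientation: [-2.764, 1.489, -0.002]
ft_force: [-2.3, 6.8, 9.4]
finger_gap: 8.7
gripper_force: 31.5
```

```bash
python3 - <<'E'
from h import *
s=sense(); print(s["time"],s["eef_pos"],s["ft_force"],s["wrist_torque"],s["finger_gap"])
E
```

```text
14.25 [574.4456427  -96.77875073  41.40420133] [-2.33323102  6.75300635  9.37670623] [ 1.46116499  0.40057065 -0.06000541] 8.697849721050144
```

Turning sinks it at 2.6 mm/rad, so the thread has caught. I'll continue, with a small correction for the in-hand offset.

>>> drive_tool --series '[[[-0.0006,0.001,-0.0008],[0,0,-0.048]],[[-0.0004,0.001,-0.0016],[0,0,-0.096]],[[-0.0002,0.001,-0.0024],[0,0,-0.144]],[[0,0.001,-0.0032],[0,0,-0.192]],[[0.0002,0.001,-0.004],[0,0,-0.24]],[[0.0002,0.001,-0.004],[0,0,-0.24]]]'

```text
time: 15.0
eef_pos: [575.2, -96.6, 39.4]
orientation: [-2.02, 2.402, -0.002]
ft_force: [-0.1, 4.0, 7.2]
finger_gap: 8.2
gripper_force: 31.2
```

```bash
python3 - <<'E'
from h import *
s=sense(); print(s["time"],s["eef_pos"],s["ft_force"],s["wrist_torque"],s["finger_gap"])
E
```

```text
15.0 [575.17316053 -96.60789415  39.44750281] [-0.07630426  4.04789424  7.16151961] [ 1.08387001 -0.04591441 -0.00208863] 8.163954204975166
```

>>> drive_tool --series '[[[0.0002,0.0004,-0.0008],[0,0,-0.048]],[[0.0003,0.0003,-0.0016],[0,0,-0.096]],[[0.0004,0.0002,-0.0024],[0,0,-0.144]],[[0.0005,0,-0.0032],[0,0,-0.192]],[[0.0006,-0.0002,-0.004],[0,0,-0.24]],[[0.0006,-0.0002,-0.004],[0,0,-0.24]]]'

```text
time: 15.75
eef_pos: [575.8, -97.2, 37.4]
orientation: [-0.993, 2.977, -0.002]
ft_force: [1.7, 2.6, 4.6]
finger_gap: 8.5
gripper_force: 31.0
```

```bash
python3 - <<'E'
from h import *
s=sense(); print(s["time"],s["eef_pos"],s["ft_force"],s["wrist_torque"],s["finger_gap"])
E
```

```text
15.75 [575.76334007 -97.16851552  37.41740453] [1.67019257 2.5847904  4.64584824] [ 0.6598048  -0.33403426  0.00431864] 8.474947146770814
```

>>> drive_tool --series '[[[0.0002,-0.0002,-0.0006],[0,0,-0.032]],[[0.0002,-0.0004,-0.0011],[0,0,-0.064]],[[0.0002,-0.0004,-0.0017],[0,0,-0.096]],[[0.0002,-0.0004,-0.0017],[0,0,-0.096]]]'

```text
time: 16.25
eef_pos: [576.0, -97.6, 36.7]
orientation: [-0.536, 3.092, -0.002]
ft_force: [1.2, 2.7, 6.7]
finger_gap: 8.7
gripper_force: 31.1
```

```bash
python3 - <<'E'
from h import *
s=sense(); print(s["time"],s["eef_pos"],s["ft_force"],s["wrist_torque"],s["finger_gap"])
E
```

```text
16.25 [575.96899643 -97.57219439  36.69380597] [1.19505241 2.69100912 6.73586912] [ 0.4135165  -0.310675   -0.02184388] 8.662854579244
```

>>> drive_tool --series '[[[0,0,-0.0006],[0,0,-0.032]],[[0,0,-0.001],[0,0,-0.055]],[[0,0,-0.001],[0,0,-0.055]]]'

```text
time: 16.62
eef_pos: [576.0, -97.8, 36.2]
orientation: [-0.267, 3.127, -0.002]
ft_force: [1.7, 0.5, 6.5]
finger_gap: 8.7
gripper_force: 31.0
```

```bash
python3 - <<'E'
from h import *
s=sense(); print(s["time"],s["eef_pos"],s["ft_force"],s["wrist_torque"],s["finger_gap"])
E
```

```text
16.625 [575.95357629 -97.78177162  36.17539051] [1.74281195 0.5450077  6.49287841] [ 0.22262625 -0.31159872  0.02585205] 8.668113838513412
```

>>> drive_tool --series '[[[0,0,-0.0004],[0,0,-0.025]],[[0,0,-0.0008],[0,0,-0.05]],[[0,0,-0.0008],[0,0,-0.05]]]'

```text
time: 17.0
eef_pos: [576.0, -98.0, 35.9]
orientation: [-0.021, 3.138, -0.003]
ft_force: [1.1, 0.5, 7.1]
finger_gap: 8.5
gripper_force: 31.2
```

```bash
python3 - <<'E'
from h import *
s=sense(); print(s["time"],s["eef_pos"],s["ft_force"],s["wrist_torque"],s["finger_gap"])
E
```

```text
17.0 [576.03524718 -98.03350091  35.94506627] [1.08121639 0.45137303 7.1278128 ] [ 0.03365693 -0.15272884 -0.01204074] 8.509434112468362
```

>>> drive_tool --series '[[[0,0,-0.0004],[0,0,-0.025]],[[0,0,-0.0006],[0,0,-0.04]],[[0,0,-0.0006],[0,0,-0.04]]]'

```text
time: 17.38
eef_pos: [576.1, -98.2, 35.9]
orientation: [0.175, 3.133, -0.003]
ft_force: [0.6, -1.0, 9.3]
finger_gap: 8.3
gripper_force: 31.5
```

```bash
python3 - <<'E'
from h import *
s=sense(); print(s["time"],s["eef_pos"],s["ft_force"],s["wrist_torque"],s["finger_gap"])
E
```

```text
17.375 [576.06074281 -98.1730121   35.8655724 ] [ 0.57153917 -1.00296175  9.28506084] [-0.146957    0.02553265  0.0234986 ] 8.33276871513571
```

The descent has stopped, so the collar is about home. I'll tighten in small steps with no further lowering.

>>> drive_tool --series '[[[0,0,0],[0,0,-0.02]],[[0,0,0],[0,0,-0.02]]]'

```text
time: 17.62
eef_pos: [576.0, -98.2, 35.9]
orientation: [0.274, 3.126, -0.003]
ft_force: [0.6, -1.0, 8.5]
finger_gap: 8.4
gripper_force: 31.5
```

```bash
python3 - <<'E'
from h import *
s=sense(); print(s["time"],s["eef_pos"],s["ft_force"],s["wrist_torque"],s["finger_gap"],s["joints"][5])
E
```

```text
17.625 [576.00469789 -98.19744669  35.85196599] [ 0.58177137 -0.95527293  8.54036164] [-0.21284352  0.02749851 -0.01902462] 8.364569208526012 0.0067450240099758635
```

>>> drive_tool --series '[[[0,0,0],[0,0,-0.02]],[[0,0,0],[0,0,-0.02]]]'

```text
time: 17.88
eef_pos: [575.9, -98.2, 35.8]
orientation: [0.372, 3.115, -0.002]
ft_force: [0.1, -1.4, 8.1]
finger_gap: 8.7
gripper_force: 31.5
```

```bash
python3 - <<'E'
from h import *
s=sense(); print(s["time"],s["eef_pos"],s["ft_force"],s["wrist_torque"],s["finger_gap"],s["joints"][5])
E
```

```text
17.875 [575.93209071 -98.17013656  35.80737977] [ 0.10346783 -1.44606146  8.1018667 ] [-0.08982018  0.08297712  0.05352415] 8.729241238935915 0.06954895627113102
```

>>> drive_tool --series '[[[0,0,0],[0,0,-0.015]],[[0,0,0],[0,0,-0.015]]]'

```text
time: 18.12
eef_pos: [575.9, -98.1, 35.8]
orientation: [0.445, 3.106, -0.002]
ft_force: [0.8, -0.4, 8.9]
finger_gap: 8.2
gripper_force: 31.5
```

```bash
cat > s.py <<'E'
from h import *
s=sense(); print(s["time"],s["eef_pos"],s["ft_force"],s["wrist_torque"],s["finger_gap"],s["joints"][5],s["joint_torque"][5])
E
python3 s.py
```

```text
18.125 [575.91004377 -98.07556256  35.78809072] [ 0.82007424 -0.35387363  8.88699617] [-0.06514265  0.05416974  0.08511855] 8.249111341658095 0.11637170038773724 0.3805626556277275
```

>>> drive_tool --series '[[[0,0,0],[0,0,-0.015]],[[0,0,0],[0,0,-0.015]]]'

```text
time: 18.38
eef_pos: [575.9, -98.1, 35.7]
orientation: [0.518, 3.095, -0.002]
ft_force: [0.4, -1.5, 8.0]
finger_gap: 8.7
gripper_force: 31.5
```

```bash
python3 s.py
```

```text
18.375 [575.90182585 -98.0573722   35.74634326] [ 0.3596042  -1.46432532  7.96702671] [-0.03806507  0.09860718  0.12861229] 8.660143232826998 0.16341128422958298 0.43609851971268654
```

Torque has risen steadily to about 0.13 N m, so it's finger-tight. I'll release and retreat.

>>> drive_tool --series '[[[0,0,0],[0,0,0]],[[0,0,0],[0,0,0]],[[0,0,0],[0,0,0]],[[0,0,0.05],[0,0,0]],[[0,0,0.13],[0,0,0]],[[0,-0.05,0.23],[0,0,0]],[[-0.02,-0.15,0.25],[0,0,0]],[[-0.06,-0.27,0.25],[0,0,0]],[[-0.1,-0.39,0.25],[0,0,0]],[[-0.14,-0.5,0.25],[0,0,0]]]' --gripper 0.35

```text
time: 19.62
eef_pos: [503.3, -349.2, 159.4]
orientation: [0.517, 3.099, -0.0]
ft_force: [1.2, -0.6, 0.8]
finger_gap: 29.9
gripper_force: 0.0
```

```bash
python3 - <<'E'
from h import *
s=sense(); print(s["time"],s["eef_pos"],s["ft_force"])
c=cam("top"); d=cam("scene"); u,w=proj(d,[573,-98,40]).astype(int)
a=cv2.resize(c["image"][165:265,262:362],(400,400),interpolation=2); b=cv2.resize(d["image"][w-30:w+30,u-30:u+30],(400,400),interpolation=2)
cv2.imwrite("pics/fin.png",np.hstack([a,b]))
print((proj(d,[573,-98,28])-[u-30,w-30])*400/60+[400,0],(proj(c,[573.5,-97.5,31])-[262,165])*4)
E
```

```text
19.625 [ 503.29715609 -349.17114444  159.41301388] [ 1.16022342 -0.62655712  0.79101352]
[605.13871798 233.57576787] [238.65505703 127.69508698]
```

View pics/fin.png

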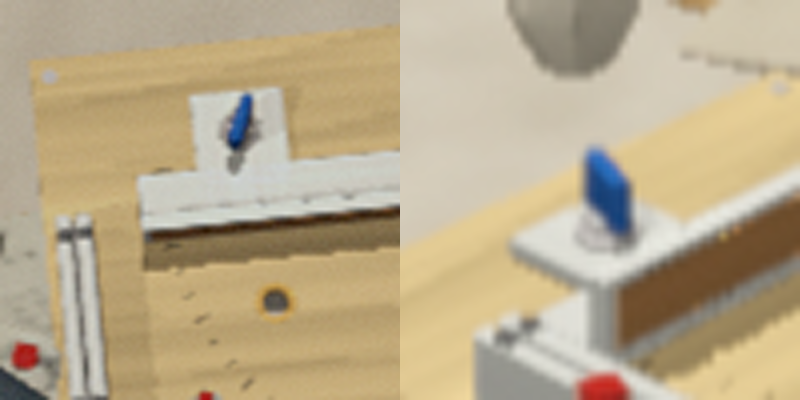

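The final views show the screw upright at (240,125) with its collar flat on the lug, and the fence is square. I'm handing the job in.

```bash
python3 -c "
from h import *
print(robot.close_job())"
```

```text
the job is handed in; nothing more can be done
None
```

I swung the fence square, screwed the thumbscrew down until its collar sat on the lug, tightened it to about 0.13 N m (target about 0.1), and handed the job in at about 20 s; no verdict came back.

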